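Set the step dimmer to its third click

TASK

The lever of the bench dimmer was left at an unknown step. With your fingertips, push it fully back to the off stop (the end where the round steel fuse cap stands) and let it rest there a moment; then push it the other way, counting the clicks, and leave it resting in the third click after off without ever letting it run on towards the fourth. Only push the lever, do not pinch it, and leave the things lying around where they are.

Things in the scene. Friction and masses are not known exactly. Their poses are not given: they have to be found in the camera images.
- dimmer: Fixed grey step-dimmer case, aluminium top plate; 110 mm in its x, 210 mm in its y, top 56 mm above the desk. Origin: centre of the underside; z up. The lever's slot runs along the case's y at x = -15 mm. Off is the -y end (robot's right), the end with the fuse cap. A black lamp socket (44 mm across, 16 mm high) stands on top at x +30, y +62 mm. Yaw within 25 degrees.
- lever (a joint): Travel of the lever along the case's +y, in m: 0 at the rigid off stop, 0.090 at the other. A sprung ball holds it at off and in five clicks: 0.018, 0.036, 0.054 (the third), 0.072, 0.090; off is not counted. Leaving a rest takes about 6 N, falling to nothing half-way to the next, where the lever snaps into that rest by itself. Starts between 0.011 and 0.043; must not pass 0.064.
- lever_top (a point): Centre of the top of the black lever: an upright slab 12 mm thick along the slot, 26 mm wide across it, reaching from 8 to 44 mm above the top plate (its top is 100 mm above the desk). In the case's frame it is at x = -15 mm, y = -45 mm + lever travel. Axes as the case's.
- fuse_cap (a point): Centre of the top of the round steel fuse cap that marks the off end: 22 mm across, 10 mm high, on the top plate at x +34, y -75 mm of the case, behind and past the slot's off end.
- led_bulb: White LED bulb, 68 x 121 x 69 mm, lying loose behind the dimmer (bystander). Origin centre of its underside.
- screwdriver: Screwdriver, 230 mm long, 29 mm thick, lying loose along the dimmer's front (bystander). Origin centre of its underside.
- solder_reel: Solder reel, 60 mm across, 35 mm high, standing loose past the dimmer's end away from off (bystander). Origin centre of its underside.
- flat_file: Flat steel file, 16 mm wide, 200 mm long, 4 mm thick, lying loose past the dimmer's off end, across it (bystander). Origin centre of its underside.

How it is judged:
By the outcome, as a careful person would: the job done as asked, in the order asked, and still so for the second after the job is handed in, with the robot touching nothing.
It also fails if it takes over 51 s, if anything falls off the work surface, if the arm or the gripper's body presses on something with over 40 N, if the wrist force passes 120 N, or if a joint passes its speed limit or range.

ROBOT

A 7-joint arm with a two-finger parallel gripper is mounted at the origin on a cart in front of the work surface, level with it; the furniture and walls round the work are solid. World frame = base frame: x ahead of the robot, y to its left, z up, the work surface at z = 0. Lengths are in m, angles in rad, forces in N, time in s.
With the tool pointing down it reaches from about 0.425 to 0.825 m from the base axis. Payload 3.6 kg.
Tool frame: the origin (TCP) lies midway between the tips of the shut fingers; the grasp point (between the pads) lies 19 mm behind it; y points along the fingers, x is the direction in which the jaws open and shut, and the axes are right-handed (so a half turn about y gives the same grasp; the last joint's range is limited). The gripper opens to 93 mm and grips with 3 to 60 N. Pads are 15 mm wide; open, the fingers measure 128 mm over their backs; the gripper's body (75 mm by 188 mm) begins 65 mm behind the grasp point.
Start: joints at [1.254, 0.615, -0.013, 1.423, 0.008, 1.103, -0.04], TCP at [0.186, -0.623, 0.219] pointing down, gripper open.
Joint ranges: [-3.12, 3.12], [-0.3, 2.06], [-1.34, 1.32], [0.26, 2.42], [-1.36, 4.5], [0.01, 1.98], [-2.84, 2.84]. Speed limits (rad/s): [2.79, 2.79, 3.14, 3.14, 3.14, 3.14, 3.14].

INTERFACE

Orientations are given as a unit quaternion [x, y, z, w].
In Python, from station import env gives the robot as it stands.
- The arm moves only by the tool jog_arm, never from a script. Its argument "deltas" is a list of rows, each a list of 7 numbers: the turn, a rotation vector about the tool's x, y, z in degrees, then the shift along the tool's x, y, z in m, then the closure in counts, from 0 (fully open) to 255 (shut). A call has 1 to 20 rows; each row is the pose to reach, as a shift and turn from the pose commanded when the call began, along the tool's axes at that moment; what a row does not reach only later rows make up. A row lasts 1/12 s, in which the tool goes at most 41.7 mm and 7.16 degrees, less where a joint would pass 70% of its speed; a pose out of reach is approached as far as the arm can. A call with a gripper value outside its range is refused whole. The fingers move at their own pace and stop on an object; "grip_force" is the grip in N (left out, the last holds). Time passes only in rows, so rows that repeat a pose let the fingers close. It gives the time, the measured TCP pose, the force and the opening at its end, in the units of the state.
- env.read_state(): the state, without advancing time (a new reading comes with each control period).
- env.camera(name): name is "scene" or "side" or "wrist"; returns a dict with "color" (384x512x3 uint8, red, green, blue), "range_z" (384x512 float32, m along the optical axis (not along the pixel's ray), 0 where there is no reading), "vfov" (degrees; the focal length in pixels is half the picture's height over the tangent of half this angle, whatever the lens; pixels are square), "cx", "cy" (the principal point, pixels), "T" (4x4, takes a point from camera to world coordinates). Camera axes: x right, y down, z forward; pixel columns grow to the right and rows downward; lengths in m; the calibration is good to about 2 mm. The wrist camera is an equidistant fisheye: a pixel r from the principal point sees the ray r / f radians off the axis. A picture is of the moment at which its call begins.
- env.sign_off(): hands the job in, once; it reports no verdict.
The state is a dict: "clock": time; "joints": joint angles; "qvel": joint speeds; "tau": joint torques, N m; "eef_pos": TCP position; "tcp_rot": TCP orientation; "wrist_force": force on the tool from outside, world axes, zero at the start; "wrist_torque": the same for the moment, N m; "grip_width": opening from 0.0 (shut) to 1.0 (fully open).
Only numpy, scipy, OpenCV 4.12 (cv2) and the standard library are available. Lean on these libraries where they do the work, as an engineer would, in place of code of your own. Each camera call takes 0.05 s, during which the arm holds its last target. There are 200 camera calls.

## Working session

There is one attempt and no reset: what is moved stays moved. The work goes in short steps, Python scripts to look and compute and a tool call to move; the robot and the scene stay as the last step left them, time stands still between calls to the robot, and variables do not carry over. Pictures are saved under pics/ and viewed, about 8 in all and at most 12, crops included, and the job is handed in when it is done.

Besides the shell and the picture viewer there is one more tool, called after ">>>" by a JSON object that holds its "op" and its "data". jog_arm: Moves the arm, as the interface text tells. Its arguments: {"type":"object","properties":{"deltas":{"type":"array","items":{"type":"array","items":{"type":"number"}}},"grip_force":{"type":"number"}},"required":["deltas"]}

```bash
mkdir -p pics
cat > h.py <<'E'
import numpy as np,cv2
from station import env
def grab(n,tag):
    c=env.camera(n); np.savez(f'pics/{tag}.npz',**{k:np.asarray(v) for k,v in c.items()})
    cv2.imwrite(f'pics/{tag}.png',c['color'][:,:,::-1]); return c
def pts(c):
    r=c['range_z'];h,w=r.shape;f=h/2/np.tan(np.radians(float(c['vfov']))/2)
    u,v=np.meshgrid(np.arange(w),np.arange(h))
    P=np.stack([(u-c['cx'])/f*r,(v-c['cy'])/f*r,r],-1)
    return P@c['T'][:3,:3].T+c['T'][:3,3]
E
python3 - <<'E'
from h import *
a=grab('scene','s1');b=grab('side','d1')
cv2.imwrite('pics/both.png',np.vstack([a['color'],b['color']])[:,:,::-1][:, :])
im=np.hstack([a['color'],b['color']])[:,:,::-1]
cv2.imwrite('pics/both.png',cv2.resize(im,(800,300)))
for c in(a,b):print(c['T'].round(3).tolist(),c['vfov'])
print(env.read_state())
E
```

```text
[[-0.47, -0.684, 0.558, 0.056], [-0.882, 0.357, -0.306, 0.197], [0.01, -0.636, -0.771, 0.753], [0.0, 0.0, 0.0, 1.0]] 56.50507703223613
[[-0.955, -0.189, 0.227, 0.32], [-0.295, 0.579, -0.76, 0.582], [0.013, -0.793, -0.609, 0.621], [0.0, 0.0, 0.0, 1.0]] 54.95835879311322
{'clock': 0.1, 'joints': array([ 1.25447759,  0.61582785, -0.01261414,  1.42469143,  0.00810977,
        1.10340208, -0.04039838]), 'qvel': array([-0.00019651, -0.00291389,  0.0007343 , -0.00250407, -0.00166666,
        0.00062773,  0.00069978]), 'tau': array([ 2.07552053e-03, -4.60041404e+01,  2.10325811e-01, -1.66245639e+01,
       -6.11867616e-02,  1.68985577e-02,  8.38243795e-05]), 'eef_pos': array([ 0.18556566, -0.62222579,  0.21760919]), 'tcp_rot': array([-0.56650445,  0.42319193, -0.42188452,  0.56744581]), 'wrist_force': array([ 0.62705976, -0.10604324, -0.05535007]), 'wrist_torque': array([-0.00568868,  0.00958574, -0.02053224]), 'grip_width': 0.9957810187816748}
```

View pics/s1.png

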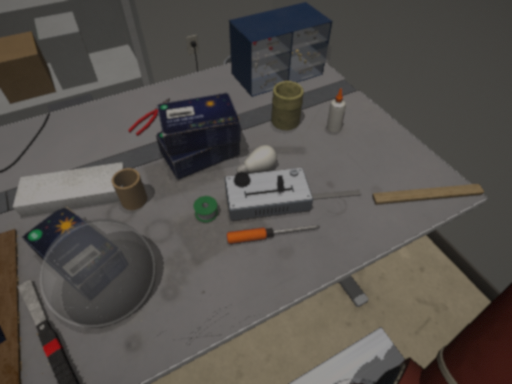

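View pics/d1.png

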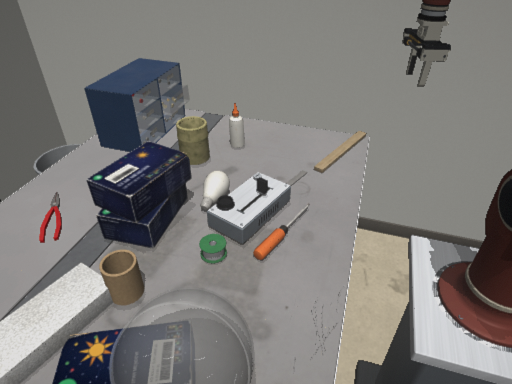

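The scene view shows the case at about (268,192), the lever near (280,185), the fuse cap near (293,174) and the socket at (242,180). In the side view the lever is at about (262,186). Next I fit the case and lever from depth.

Run:
```python
from h import *
for t,(x0,x1,y0,y1) in (('s1',(215,325,160,225)),('d1',(200,300,165,245))):
    c=np.load(f'pics/{t}.npz');P=pts(c)[y0:y1,x0:x1].reshape(-1,3)
    top=P[abs(P[:,2]-.056)<.004]
    r=cv2.minAreaRect((top[:,:2]*1000).astype(np.float32));print(t,len(top),r,np.median(top[:,2]))
    q=P[(P[:,2]>.078)&(P[:,2]<.106)];print('hi',len(q),q.mean(0),q.min(0),q.max(0))
    q2=q[abs(q[:,2]-.1)<.005];print('levtop',len(q2),q2.mean(0))
    m=P[(P[:,2]>.063)&(P[:,2]<.069)];print('cap',m.round(3)[::3].tolist()[:25])
    im=c['color'][y0:y1,x0:x1,::-1];cv2.imwrite(f'pics/c{t}.png',cv2.resize(im,None,fx=4,fy=4,interpolation=2))
a,b=[cv2.imread(f'pics/c{t}.png') for t in('s1','d1')]
h=max(len(a),len(b));pad=lambda i:cv2.copyMakeBorder(i,0,h-len(i),0,0,0)
o=np.hstack([pad(a),pad(b)]);print(o.shape);cv2.imwrite('pics/cc.png',cv2.resize(o,(800,int(h*800/o.shape[1]))))
```

```text
s1 2408 ((566.4999389648438, -115.39520263671875), (208.84439086914062, 156.27957153320312), 71.38642883300781) 0.05634762023433193
hi 81 [ 0.51928264 -0.12693377  0.09426105] [ 0.50759277 -0.13655349  0.07814223] [ 0.53482508 -0.12025548  0.10210509]
levtop 48 [ 0.5214008  -0.12822187  0.0996487 ]
cap [[0.563, -0.195, 0.066], [0.56, -0.19, 0.067], [0.558, -0.198, 0.065], [0.56, -0.187, 0.065], [0.555, -0.193, 0.067], [0.554, -0.201, 0.064], [0.552, -0.187, 0.069], [0.549, -0.198, 0.067], [0.552, -0.184, 0.067], [0.548, -0.194, 0.066], [0.609, -0.066, 0.067], [0.553, -0.179, 0.064], [0.547, -0.184, 0.067], [0.544, -0.192, 0.067], [0.608, -0.06, 0.068], [0.605, -0.067, 0.067], [0.548, -0.182, 0.064], [0.543, -0.188, 0.066], [0.608, -0.057, 0.065], [0.604, -0.063, 0.066], [0.598, -0.069, 0.069], [0.606, -0.053, 0.066], [0.602, -0.059, 0.066], [0.597, -0.066, 0.068], [0.596, -0.074, 0.065]]
d1 2023 ((590.5346069335938, -121.37571716308594), (208.58396911621094, 202.5891571044922), 71.54751586914062) 0.05563178383603029
hi 105 [ 0.52227547 -0.12509898  0.09160721] [ 0.51020215 -0.13558978  0.07819413] [ 0.5362406  -0.11626751  0.1011306 ]
levtop 43 [ 0.52370578 -0.12689955  0.09877624]
cap [[0.67, -0.171, 0.067], [0.662, -0.172, 0.068], [0.655, -0.177, 0.066], [0.668, -0.167, 0.066], [0.657, -0.169, 0.068], [0.651, -0.174, 0.065], [0.674, -0.161, 0.066], [0.665, -0.16, 0.069], [0.653, -0.164, 0.069], [0.648, -0.173, 0.064], [0.673, -0.157, 0.066], [0.663, -0.156, 0.068], [0.656, -0.159, 0.068], [0.647, -0.164, 0.067], [0.564, -0.192, 0.066], [0.557, -0.196, 0.065], [0.549, -0.199, 0.065], [0.668, -0.153, 0.066], [0.661, -0.156, 0.065], [0.653, -0.159, 0.066], [0.646, -0.162, 0.065], [0.561, -0.191, 0.064], [0.552, -0.19, 0.067], [0.673, -0.15, 0.064], [0.662, -0.146, 0.069]]
(320, 840, 3)
```

View pics/cc.png

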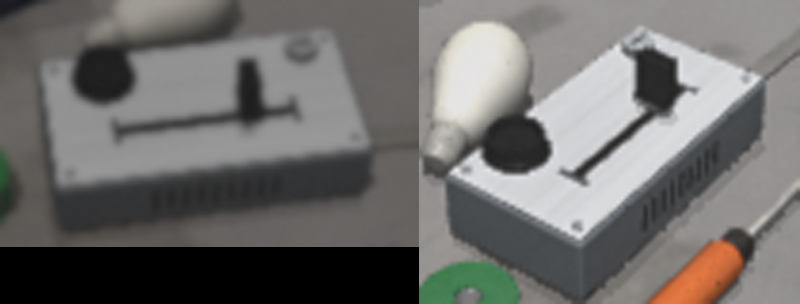

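Run:
```python
from h import *
for t,(x0,x1,y0,y1) in (('s1',(215,325,160,225)),('d1',(200,300,165,245))):
    c=np.load(f'pics/{t}.npz');P=pts(c)[y0:y1,x0:x1].reshape(-1,3)
    th=np.radians(-18.5);C=np.array([.556,-.105])
    top=P[abs(P[:,2]-.056)<.003][:,:2]
    for _ in range(6):
        R=np.array([[np.cos(th),-np.sin(th)],[np.sin(th),np.cos(th)]])
        q=(top-C)@R; k=(abs(q[:,0])<.062)&(abs(q[:,1])<.112)
        r=cv2.minAreaRect((top[k]*1000).astype(np.float32))
        a=r[2] if r[1][0]>r[1][1] else r[2]+90
        th=np.radians(a-90);C=C*.3+.7*np.array(r[0])/1000
    print(t,r,np.degrees(th),k.sum())
    R=np.array([[np.cos(th),-np.sin(th)],[np.sin(th),np.cos(th)]]);f=lambda p:((p[:,:2]-C)@R*1000).round(1)
    m=P[(P[:,2]>.063)&(P[:,2]<.069)];q=f(m);s=q[(abs(q[:,0]-34)<16)&(abs(q[:,1]+75)<18)];print('cap',s.mean(0),(s.max(0)+s.min(0))/2)
    m=P[(P[:,2]>.069)&(P[:,2]<.075)];q=f(m);s=q[(abs(q[:,0]-30)<28)&(abs(q[:,1]-62)<28)];print('sock',s.mean(0),(s.max(0)+s.min(0))/2)
    m=P[(P[:,2]>.095)&(P[:,2]<.104)];q=f(m);s=q[(abs(q[:,0]+15)<25)&(abs(q[:,1])<60)];print('lev',s.mean(0),(s.max(0)+s.min(0))/2,s.max(0)-s.min(0))
```

```text
s1 ((544.492919921875, -107.97116088867188), (208.15524291992188, 109.26373291015625), 71.1814956665039) -18.818504333496094 2304
cap [ 33.91904762 -74.87380952] [ 34.7  -75.15]
sock [28.88333333 62.31818182] [29.9  61.45]
lev [-15.3375     -26.61666667] [-15.4 -27. ] [28.  11.6]
d1 ((545.9920654296875, -106.8311996459961), (208.3329315185547, 108.13591003417969), 71.2633285522461) -18.736671447753906 1820
cap [ 34.3125 -73.775 ] [ 33.95 -75.3 ]
sock [30.12089552 62.7119403 ] [30.6 60.9]
lev [-14.66744186 -26.16744186] [-14.5 -26.4] [24.2 14.8]
```

```bash
cat >> h.py <<'E'
from scipy.spatial.transform import Rotation as Ro
C=np.array([.5452,-.1074]);th=np.radians(-18.8)
Rc=np.array([[np.cos(th),-np.sin(th)],[np.sin(th),np.cos(th)]])
def w(x,y,z): return np.r_[C+Rc@np.array([x,y]),z]
def where(s):
    p=s['eef_pos'];return np.r_[Rc.T@(p[:2]-C),p[2]]*1000
E
python3 - <<'E'
from h import *
s=env.read_state();M=Ro.from_quat(s['tcp_rot']).as_matrix();print(M.round(3))
e=np.r_[Rc[:,0],0];u=np.r_[Rc[:,1],0]
for zt in (u,-u,e,-e):
    yt=np.array([0,0,-1.]);T=np.c_[np.cross(yt,zt),yt,zt]
    print(zt.round(2),np.degrees((Ro.from_matrix(M).inv()*Ro.from_matrix(T)).as_rotvec()).round(1))
t=w(-.015,.025,.2);print(t,(M.T@(t-s['eef_pos'])).round(3),where(s))
E
```

```text
[[ 0.286 -0.001  0.958]
 [-0.958  0.002  0.286]
 [-0.002 -1.    -0.   ]]
[0.32 0.95 0.  ] [ -0.1 -54.6  -0.1]
[-0.32 -0.95 -0.  ] [ 1.000e-01  1.254e+02 -1.000e-01]
[ 0.95 -0.32  0.  ] [ 0.  35.4 -0.1]
[-0.95  0.32 -0.  ] [-2.000e-01 -1.446e+02 -1.000e-01]
[ 0.5390569  -0.07889978  0.2       ] [-0.42   0.019  0.494] [-174.53688635 -603.25726544  217.6091948 ]
```

>>> {"op": "jog_arm", "data": {"deltas": [[0,-5,0,-0.02,0,0.024,255],[0,-10,0,-0.045,0,0.053,255],[0,-15,0,-0.07,0,0.082,255],[0,-20,0,-0.095,0.005,0.112,255],[0,-25,0,-0.12,0.005,0.141,255],[0,-30,0,-0.145,0.005,0.171,255],[0,-35,0,-0.17,0.01,0.2,255],[0,-40,0,-0.195,0.01,0.229,255],[0,-45,0,-0.22,0.01,0.259,255],[0,-50,0,-0.245,0.01,0.288,255],[0,-54.6,0,-0.27,0.01,0.318,255],[0,-54.6,0,-0.295,0.01,0.347,255],[0,-54.6,0,-0.32,0.01,0.376,255],[0,-54.6,0,-0.345,0.015,0.406,255],[0,-54.6,0,-0.37,0.015,0.435,255],[0,-54.6,0,-0.395,0.015,0.465,255],[0,-54.6,0,-0.41,0.018,0.482,255],[0,-54.6,0,-0.418,0.018,0.492,255],[0,-54.6,0,-0.42,0.018,0.494,255],[0,-54.6,0,-0.42,0.018,0.494,255]]}}

```text
clock: 1.77
eef_pos: [0.5387, -0.0796, 0.2003]
tcp_rot: [0.698, -0.116, 0.115, -0.697]
wrist_force: [0.0, 0.3, 0.2]
grip_width: 0.007
```

Run:
```python
from h import *
s=env.read_state();print(where(s),Ro.from_quat(s['tcp_rot']).as_matrix().round(3),s['grip_width'],s['wrist_force'],s['clock'],s['joints'].round(2))
a=grab('side','d2');P=pts(a)
cv2.imwrite('pics/d2c.png',cv2.resize(a['color'][60:260,150:350,::-1],None,fx=3,fy=3))
```

```text
[-15.07658816  24.20211266 200.32905338] [[ 0.947 -0.001  0.322]
 [-0.322 -0.001  0.947]
 [-0.001 -1.    -0.001]] 0.007109282997273847 [0.00991499 0.31454975 0.20044764] 1.7667 [ 0.33  0.49 -0.34  1.75  0.19  0.94 -0.41]
```

View pics/d2c.png

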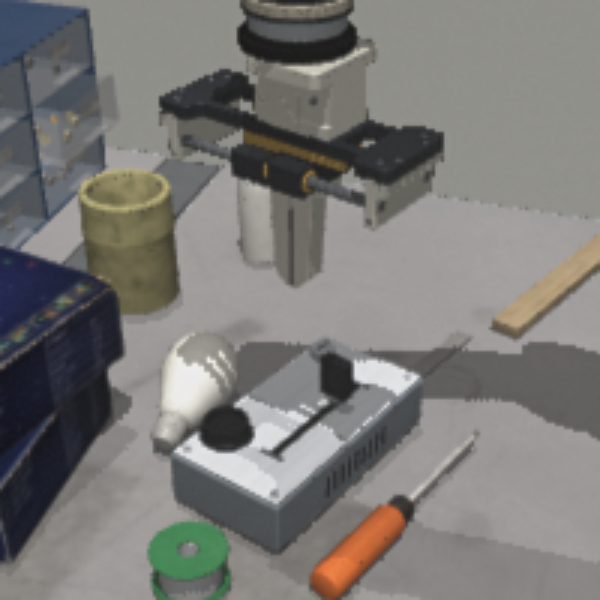

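Shut fingers hang over the slot at about (295,275) and clear of everything. The lever is at (337,375). Descending on the +y side of the lever.

>>> {"op": "jog_arm", "data": {"deltas": [[0,0,0,0,0.025,0,255],[0,0,0,0,0.055,0,255],[0,0,0,0,0.085,0,255],[0,0,0,0,0.11,0,255],[0,0,0,0,0.123,0,255],[0,0,0,0,0.127,0,255],[0,0,0,0,0.127,-0.01,255],[0,0,0,0,0.127,-0.02,255],[0,0,0,0,0.127,-0.026,255],[0,0,0,0,0.127,-0.03,255],[0,0,0,0,0.127,-0.03,255],[0,0,0,0,0.127,-0.03,255]]}}

```text
clock: 2.82
eef_pos: [0.5297, -0.1081, 0.0744]
tcp_rot: [-0.698, 0.115, -0.116, 0.698]
wrist_force: [0.3, 0.6, -0.7]
grip_width: 0.001
```

Run:
```python
from h import *
s=env.read_state();print(where(s),s['wrist_force']@np.r_[Rc[:,1],0])
```

```text
[-14.3977362   -5.68131913  74.42017067] 0.7031726790536421
```

>>> {"op": "jog_arm", "data": {"deltas": [[0,0,0,0,0,-0.003,255],[0,0,0,0,0,-0.005,255],[0,0,0,0,0,-0.007,255],[0,0,0,0,0,-0.009,255],[0,0,0,0,0,-0.011,255],[0,0,0,0,0,-0.013,255],[0,0,0,0,0,-0.015,255],[0,0,0,0,0,-0.017,255],[0,0,0,0,0,-0.019,255],[0,0,0,0,0,-0.021,255],[0,0,0,0,0,-0.023,255],[0,0,0,0,0,-0.024,255],[0,0,0,0,0,-0.024,255]]}}

```text
clock: 3.9
eef_pos: [0.5211, -0.1321, 0.0735]
tcp_rot: [0.698, -0.116, 0.116, -0.697]
wrist_force: [0.4, -0.2, -0.7]
grip_width: 0.005
```

```bash
cat > m.py <<'E'
from h import *
import sys
s=env.read_state();print(where(s),s['wrist_force']@np.r_[Rc[:,1],0],s['clock'])
for n in ('scene','side'):
    P=pts(env.camera(n)).reshape(-1,3)
    q=np.c_[(P[:,:2]-C)@Rc,P[:,2]]*1000
    k=(abs(q[:,0]+15)<16)&(q[:,2]>92)&(q[:,2]<104)&(q[:,1]>-60)&(q[:,1]<50);q=q[k]
    print(n,np.histogram(q[:,1],np.arange(-60,51,5))[0], q[:,1].min().round(1),q[:,1].max().round(1))
E
python3 m.py
```

```text
[-14.87990586 -31.12449864  73.53996921] -0.04134349289109973 3.9Traceback (most recent call last):
  File "m.py", line 8, in <module>
    print(n,np.histogram(q[:,1],np.arange(-60,51,5))[0], q[:,1].min().round(1),q[:,1].max().round(1))
                                                         ~~~~~~~~~~^^
    return umr_minimum(a, axis, None, out, keepdims, initial, where)
ValueError: zero-size array to reduction operation minimum which has no identity
```

>>> {"op": "jog_arm", "data": {"deltas": [[0,0,0,0,0,-0.001,255],[0,0,0,0,0,-0.002,255],[0,0,0,0,0,-0.003,255],[0,0,0,0,0,-0.003,255],[0,0,0,0,0,-0.003,255]]}}

```text
clock: 4.37
eef_pos: [0.5208, -0.133, 0.0737]
tcp_rot: [-0.698, 0.115, -0.115, 0.698]
wrist_force: [0.4, -0.3, -0.0]
grip_width: 0.005
```

```bash
sed -i 's/^    print(n/    if len(q): print(n/' m.py; python3 m.py
```

```text
[-14.84638077 -32.05623427  73.67778173] -0.10845049626220588 4.3667
side [ 0  2  2  1  1  5  7 40  3  0  0  0  0  0  0  0  0  0  0  0  0  0] -50.4 -19.6
```

>>> {"op": "jog_arm", "data": {"deltas": [[0,0,0,0,0,0,255],[0,0,0,0,0,0,255],[0,0,0,0,0,0,255]]}}

```text
clock: 4.72
eef_pos: [0.5208, -0.133, 0.0737]
tcp_rot: [-0.698, 0.115, -0.115, 0.698]
wrist_force: [-0.1, 1.2, -0.0]
grip_width: 0.007
```

```bash
python3 m.py
python3 - <<'E'
from h import *
s=env.read_state();print(s['wrist_force'],s['tau'].round(2),s['joints'].round(3))
a=grab('side','d3')
cv2.imwrite('pics/d3c.png',cv2.resize(a['color'][130:250,190:310,::-1],None,fx=5,fy=5))
E
```

```text
[-14.82533584 -32.06906908  73.70310036] 1.1142918406274138 4.7167
side [ 0  0  5  0  3  5  2 44  1  0  0  0  0  0  0  0  0  0  0  0  0  0] -48.7 -18.6
[ 0.31873142  0.74967158 -0.30652725] [ 6.100e-01 -4.072e+01 -2.050e+00 -1.055e+01  1.400e-01  9.000e-02
 -1.000e-02] [ 0.395  0.649 -0.284  1.898  0.29   0.634 -0.398]
```

View pics/d3c.png

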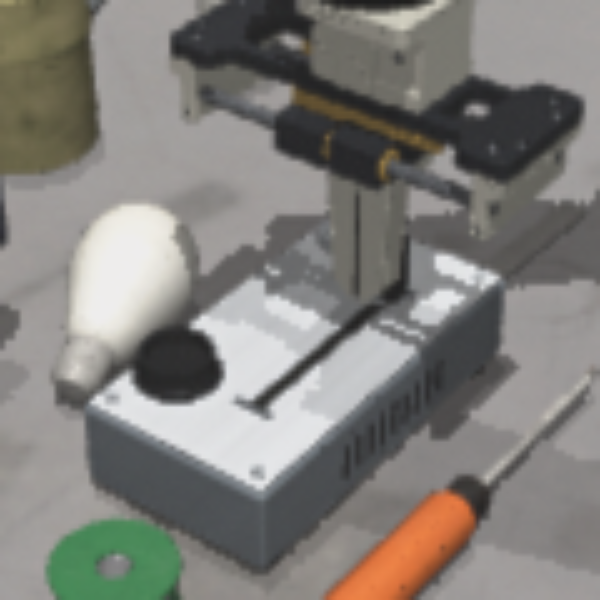

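>>> {"op": "jog_arm", "data": {"deltas": [[0,0,0,0,0,-0.001,255],[0,0,0,0,0,-0.002,255],[0,0,0,0,0,-0.003,255],[0,0,0,0,0,-0.003,255],[0,0,0,0,0,-0.003,255]]}}

```text
clock: 5.28
eef_pos: [0.5208, -0.1331, 0.0737]
tcp_rot: [-0.696, 0.114, -0.115, 0.699]
wrist_force: [1.6, 5.8, -0.4]
grip_width: 0.003
```

```bash
python3 m.py
```

```text
[-14.85800468 -32.18491952  73.72884815] 6.007094763129622 5.2833
side [ 0  1  2  0  2  6  5 41  2  0  0  0  0  0  0  0  0  0  0  0  0  0] -50.4 -18.6
```

>>> {"op": "jog_arm", "data": {"deltas": [[0,0,0,0,0,0,255],[0,0,0,0,0,0.01,255],[0,0,0,0,0,0.02,255],[0,0,0,0,0,0.02,255],[0,0,0,0,-0.03,0.02,255],[0,0,0,0,-0.06,0.02,255],[0,0,0,0,-0.08,0.02,255],[0,0,0,0,-0.08,0.02,255],[0,0,0,0,-0.08,0.0,255],[0,0,0,0,-0.08,-0.03,255],[0,0,0,0,-0.08,-0.042,255],[0,0,0,0,-0.08,-0.042,255],[0,0,0,0,-0.08,-0.042,255]]}}

```text
clock: 6.47
eef_pos: [0.5059, -0.1758, 0.1531]
tcp_rot: [-0.697, 0.116, -0.116, 0.698]
wrist_force: [0.3, 0.5, -0.6]
grip_width: 0.004
```

```bash
python3 m.py
```

```text
[-15.20707591 -77.42575577 153.11469084] 0.6177997664402393 6.4667
scene [ 0  5 21 28  1  0  0  0  0  0  0  0  0  0  0  0  0  0  0  0  0  0] -51.9 -39.7
side [ 0  3 12 21 16  0  0  0  0  0  0  0  0  0  0  0  0  0  0  0  0  0] -51.8 -37.7
```

>>> {"op": "jog_arm", "data": {"deltas": [[0,0,0,0,0.02,0,255],[0,0,0,0,0.045,0,255],[0,0,0,0,0.068,0,255],[0,0,0,0,0.08,0,255],[0,0,0,0,0.08,0.003,255],[0,0,0,0,0.08,0.008,255],[0,0,0,0,0.08,0.012,255],[0,0,0,0,0.08,0.015,255],[0,0,0,0,0.08,0.017,255],[0,0,0,0,0.08,0.017,255],[0,0,0,0,0.08,0.017,255]]}}

```text
clock: 7.48
eef_pos: [0.512, -0.1615, 0.0747]
tcp_rot: [0.698, -0.115, 0.116, -0.697]
wrist_force: [-1.3, -4.8, 2.9]
grip_width: 0.007
```

```bash
python3 m.py
```

```text
[-14.03697908 -61.91087806  74.65614141] -4.986391374504522 7.4833
scene [ 0  0 14 25  5  0  0  0  0  0  0  0  0  0  0  0  0  0  0  0  0  0] -48.8 -39.6
side [ 3 25 15 17 20  0  0  0  0  0  0  0  0  0  0  0  0  0  0  0  0  0] -57.4 -36.6
```

>>> {"op": "jog_arm", "data": {"deltas": [[0,0,0,0,0,0.001,255],[0,0,0,0,0,0.002,255],[0,0,0,0,0,0.003,255],[0,0,0,0,0,0.004,255],[0,0,0,0,0,0.005,255],[0,0,0,0,0,0.006,255],[0,0,0,0,0,0.007,255],[0,0,0,0,0,0.008,255],[0,0,0,0,0,0.009,255],[0,0,0,0,0,0.009,255],[0,0,0,0,0,0.009,255]]}}

```text
clock: 8.5
eef_pos: [0.5146, -0.1496, 0.0734]
tcp_rot: [-0.697, 0.115, -0.115, 0.698]
wrist_force: [0.0, 0.6, 0.4]
grip_width: 0.0
```

```bash
python3 m.py
```

```text
[-15.34919837 -49.76299836  73.38890986] 0.544651659158946 8.5
scene [ 0  0  0  0  0 16 20 18  0  0  0  0  0  0  0  0  0  0  0  0  0  0] -33.2 -21.8
side [ 2  4  4 20 20  9 14 31  2  0  0  0  0  0  0  0  0  0  0  0  0  0] -57.8 -18.6
```

Click 1: the lever reads y ≈ -27.5 mm and the force is back to zero. Advancing exactly one more pitch.

>>> {"op": "jog_arm", "data": {"deltas": [[0,0,0,0,0,0.002,255],[0,0,0,0,0,0.004,255],[0,0,0,0,0,0.006,255],[0,0,0,0,0,0.008,255],[0,0,0,0,0,0.009,255],[0,0,0,0,0,0.01,255],[0,0,0,0,0,0.011,255],[0,0,0,0,0,0.012,255],[0,0,0,0,0,0.013,255],[0,0,0,0,0,0.014,255],[0,0,0,0,0,0.015,255],[0,0,0,0,0,0.016,255],[0,0,0,0,0,0.017,255],[0,0,0,0,0,0.018,255],[0,0,0,0,0,0.018,255],[0,0,0,0,0,0.018,255]]}}

```text
clock: 9.93
eef_pos: [0.5211, -0.1324, 0.0737]
tcp_rot: [-0.697, 0.115, -0.115, 0.698]
wrist_force: [0.4, 0.9, -0.4]
grip_width: 0.006
```

```bash
python3 m.py
```

```text
[-14.78107742 -31.41888327  73.71829956] 0.9747056112553003 9.9333
scene [ 0  0  0  0  0  0  0  0  1 20 22  7  0  0  0  0  0  0  0  0  0  0] -15.4 -4.1
side [ 0  0  0  0  1  5  4 36  2 15 17 25  0  0  0  0  0  0  0  0  0  0] -37.9 -1.8
```

Click 2: the lever reads y ≈ -9.7 mm (expected -9). One more identical pitch to reach the third.

>>> {"op": "jog_arm", "data": {"deltas": [[0,0,0,0,0,0.002,255],[0,0,0,0,0,0.004,255],[0,0,0,0,0,0.006,255],[0,0,0,0,0,0.008,255],[0,0,0,0,0,0.009,255],[0,0,0,0,0,0.01,255],[0,0,0,0,0,0.011,255],[0,0,0,0,0,0.012,255],[0,0,0,0,0,0.013,255],[0,0,0,0,0,0.014,255],[0,0,0,0,0,0.015,255],[0,0,0,0,0,0.016,255],[0,0,0,0,0,0.017,255],[0,0,0,0,0,0.0175,255],[0,0,0,0,0,0.0175,255],[0,0,0,0,0,0.0175,255]]}}

```text
clock: 11.37
eef_pos: [0.5267, -0.1158, 0.0737]
tcp_rot: [-0.697, 0.115, -0.115, 0.698]
wrist_force: [-0.1, -0.5, 0.1]
grip_width: 0.005
```

```bash
python3 m.py
```

```text
[-14.8364151  -13.95736635  73.68787645] -0.4906676378900184 11.3667
scene [ 0  0  0  0  0  0  0  0  0  0  0  0  2 19 22  0  0  0  0  0  0  0] 4.3 13.9
side [ 0  0  0  0  0  0  0  0  3  4  9 35  7 15 28  5  0  0  0  0  0  0] -18.3 15.6
```

Lever reads y ≈ +9 mm, the third click. Backing off, raising and checking.

>>> {"op": "jog_arm", "data": {"deltas": [[0,0,0,0,0,-0.01,255],[0,0,0,0,0,-0.02,255],[0,0,0,0,0,-0.02,255],[0,0,0,0,-0.03,-0.02,255],[0,0,0,0,-0.06,-0.02,255],[0,0,0,0,-0.09,-0.02,255],[0,0,0,0,-0.12,-0.04,255],[0,0,0,0,-0.15,-0.07,255],[0,0,0,0,-0.16,-0.08,255],[0,0,0,0,-0.16,-0.08,255],[0,0,0,0,-0.16,-0.08,255],[0,0,0,0,-0.16,-0.08,255]]}}

```text
clock: 12.47
eef_pos: [0.4997, -0.1918, 0.2324]
tcp_rot: [-0.697, 0.116, -0.114, 0.698]
wrist_force: [0.0, 1.0, -0.7]
grip_width: 0.009
```

```bash
python3 m.py
python3 - <<'E'
from h import *
a=grab('side','d4');o=np.load('pics/d1.npz')['color']
cv2.imwrite('pics/d4c.png',cv2.resize(np.hstack([o[140:280,170:330],a['color'][140:280,170:330]])[:,:,::-1],None,fx=2.5,fy=2.5))
E
```

```text
[-15.92923276 -94.54804244 232.36385295] 0.9882683509425456 12.4667
scene [ 0  0  0  0  0  0  0  0  0  0  0  0 11 21 21  0  0  0  0  0  0  0] 1.9 13.9
side [ 0  0  0  0  0  0  0  0  0  0  0  0  6 16 32  5  0  0  0  0  0  0] 3.0 16.0
```

View pics/d4c.png

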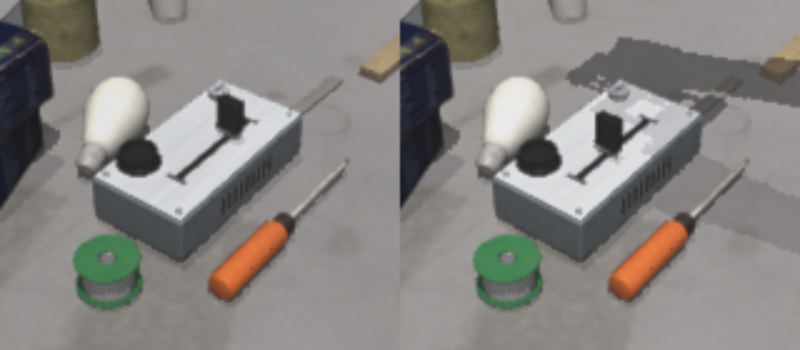

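The lever moved from (230,115) to (608,132), just past mid-slot. The bulb, reel, screwdriver and file are unchanged, and the fingers are clear. Handing in.

```bash
python3 -c "
from station import env
print(env.sign_off())"
```

```text
the job is handed in; nothing more can be done
None
```

The lever is resting in the third click after off, and I handed the job in at about 12.6 s on the robot's clock, against the 51 s limit. All pushing was done with the shut fingertips; the lever was never pinched.

- **Off stop:** the lever started at about 0.018 m, which is click 1. I pushed it back to the off stop, where it stopped moving while the force rose to about 6 N. It rested there for about 2 s, and the cameras put its top at y ≈ -45.5 mm (expected -45).
- **Three clicks:** I then pushed it the other way one click at a time. It read about -27.5, then -9.7, then +9 mm, against an expected -27, -9 and +9. The push force dropped back to about zero after each click.
- **Final check:** with the arm clear, the two cameras put the lever top at about +8 and +9.5 mm, so travel is about 0.053–0.0545 m. In every reading it stayed well short of the 0.064 m limit. The bulb, reel, screwdriver and file look unmoved in the before and after pictures.

**One mismatch:** the fingers touched the lever about 4 mm earlier than expected on the off side. They are probably thicker on that side, and I allowed for it in the later pushes.

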